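Push an examined specimen through the flap of the used-specimen bin

ROBOT

A 7-joint arm with a two-finger parallel gripper is mounted at the origin on the work surface. World frame = base frame: x ahead of the robot, y to its left, z up, the work surface at z = 0. Lengths are in mm, angles in rad, forces in N, time in s.
With the tool pointing down it reaches from about 400 to 875 mm from the base axis. Payload 4.4 kg.
Tool frame: the origin (TCP) lies midway between the tips of the shut fingers; the grasp point (between the pads) lies 19 mm behind it (ctrl.pinch_z is the distance from the TCP to the grasp point, in mm); z points along the fingers, y is the line along which they close (so a half turn about z gives the same grasp; the last joint's range is limited). The gripper opens to 85 mm and grips with 20 to 120 N. Pads are 22 mm wide; open, the fingers measure 114 mm over their backs; the gripper's body (76 mm by 85 mm) begins 54 mm behind the grasp point. The pads swing forward as they close: fully open they stand 13 mm farther back than shut.
Start: joints at [-1.265, 0.628, 0.038, 1.517, -0.027, 0.996, -0.02], TCP at [236.117, 605.613, 209.113] pointing down, gripper open.
Joint ranges: [-3.06, 3.06], [-0.37, 2.12], [-1.25, 1.32], [0.18, 2.47], [-1.1, 4.24], [0.23, 1.98], [-2.94, 2.94]. Speed limits (rad/s): [2.57, 2.57, 3.14, 3.14, 3.14, 3.14, 3.14].

INTERFACE

Orientations are given as [roll, pitch, yaw] about the fixed x, y, z axes, in that order (R = Rz(yaw) Ry(pitch) Rx(roll)).
In Python, from cell import read_state, cams, order, ctrl gives the robot as it stands.
- The arm moves only by the tool move_arm, never from a script. Its argument "targets" is text: rows parted by semicolons, each of 7 numbers parted by spaces: the gripper's target within -1 to 1 (fully open at 1, half-way at 0, shut at -1), then the shift along the tool's x, y, z in cm, then the turn, a rotation vector about the tool's x, y, z in degrees. A call has 1 to 5 rows; each row shifts and turns the commanded pose from where the row before left it, along the tool's axes as they then stand; what a row does not reach is not made up. A row lasts 1/12 s, in which the tool goes at most 41.7 mm and 7.16 degrees, less where a joint would pass 70% of its speed; a pose out of reach is approached as far as the arm can. A call with a gripper value outside its range is refused whole. The fingers move at their own pace and stop on an object; the grip force is fixed at half the most. Time passes only in rows, so rows that do not move let the fingers close. It gives the time, the measured TCP pose, the force, the opening and the grip force at its end, in the units of the state.
- read_state(): the state, without advancing time (a new reading comes with each control period).
- cams.get_image(name): name is "side" or "top" or "wrist"; returns a dict with "color" (480x640x3 uint8, red, green, blue), "fovy" (degrees; the focal length in pixels is half the picture's height over the tangent of half this angle, whatever the lens; pixels are square), "cx", "cy" (the principal point, pixels), "rvec" (rotation vector, rad) and "tvec" (3), from world to camera coordinates, as OpenCV has them. Camera axes: x right, y down, z forward; pixel columns grow to the right and rows downward; lengths in mm; the calibration is good to about 2 mm. A picture is of the moment at which its call begins. There is no depth.
- order.finish_job(): hands the job in; it is judged then, once.
The state is a dict: "clock": time; "qpos": joint angles; "qd": joint speeds; "tau": joint torques, N m; "eef_pos": TCP position; "tool_rot": TCP orientation; "force": force on the tool from outside, world axes, zero at the start; "torque": the same for the moment, N m; "width": finger opening in mm; "gripper_force": force on a finger pad.
Only numpy, scipy, OpenCV 4.12 (cv2) and the standard library are available. Lean on these libraries where they do the work, as an engineer would, in place of code of your own. Each camera call takes 0.05 s, during which the arm holds its last target. There are 200 camera calls.

TASK

The black specimen mount on the ledge of the used-specimen bin is finished with: hold the bin's self-closing flap open with one finger and, with the other, gently push the black mount along the ledge so that it drops in, keeping the flap open until it is through. Only push it, never lift or pinch it; then come away so that the flap shuts by itself. Leave the green mount beside it and the other things on the bench where they stand.

Things in the scene. Friction and masses are not known exactly. Their poses are not given: they have to be found in the camera images.
- bin: Fixed grey steel bin with clear side windows on the bench, 130 mm (its x) by 230 mm (its y); origin at the centre of its underside, z up. The +y half of its top is a flat ledge 110 mm above the bench, the -y half the mouth under a sloping flap. Things are pushed in along its -y. Hollow below; its floor is 10 mm above the bench.
- ledge (a point): Middle of the ledge's upper surface (110 mm above the bench); axes as the bin's. The ledge is 112 mm long (y) and 124 mm wide between rims 6 mm high along its two long sides; no rim at its outer (+y) end.
- lip (a point): Middle of the ledge's edge where the mouth begins, on the ledge's upper surface, 56 mm from ledge; axes as the bin's.
- flap_hinge (a point): Middle of the flap's hinge rod (6 mm thick, along the bin's x), 91 mm beyond the ledge's edge and 40 mm above the ledge. Behind it a cover up to 45 mm above the ledge runs 27 mm on to the bin's end. Side cheeks, 62 to 65 mm either side of the middle, follow the slope of the shut flap, at most 8 mm above it.
- flap (a joint): Flap angle (rad): 0 = shut, grows as it swings down into the bin, stop at 1.15. Shut, it slopes up at 25 degrees from the ledge's edge to the hinge. A spring shuts it: about 1 N at the free edge starts it, up to 6 N near the hinge holds it wide open. A fingertip moved level, just above the ledge, along the bin's -y swings it open. The mount's weight alone does not open it.
- flap_edge (a point): Middle of the flap's free edge (moves with the flap; at the ledge's edge and flush with it when shut). The flap is an aluminium plate with a yellow patch, 119 mm wide, 100 mm from hinge to free edge, 3 mm thick. The mount falls past it once it is open by 0.4 to 0.5 rad.
- mount_mid (a point): Centre of the black specimen mount to push in: upright resin cylinder, 30 mm diameter, 20 mm high, about 35 g, bright steel section in its top face; it starts standing on the ledge, its centre 10 mm above it and 35 to 58 mm from the ledge's edge, either nearer the bin's -x or nearer its +x side.
- keeper_mid (a point): Centre of the green specimen mount, same size, standing on the ledge about 60 mm beside the black one: leave it alone.
- washbottle: White wash bottle with red spout, 54 mm diameter, 150 mm high, beyond the hinge end of the bin; origin at the centre of its foot: leave it alone.
- dish: Low glass dish, 90 mm diameter, 22 mm high, on the bench beyond the bin; origin under its centre: leave it alone.
- loupe: Black eye loupe, 42 mm diameter, 42 mm high, on the bench beyond the bin; origin under its centre: leave it alone.
There are look-alikes about, which are no part of the job. What is shaped like the part that bears mount_mid but white is not meant.

How it is judged (in metres and radians):
On the way, in this order (a step that is already met when the one before it is completed fails the run):
1. a finger has swung the flap open (over 0.2 rad) while the black mount still stands on the ledge (value of joint flap above 0.2 rad and contact force between the fingers and flap above 0.1 N and height (world z) of mount_mid above 0.115 m), for 0.05 s.
2. the black mount has dropped into the bin with the finger still holding the flap open (value of joint flap above 0.2 rad and contact force between the fingers and flap above 0.1 N and height (world z) of mount_mid below 0.07 m), for 0.05 s.
At the end, for the whole second after the job is handed in: The black mount lies at rest inside the bin (its centre lower than 70 mm above the bench), the flap has shut by itself (within 0.06 rad), and the green mount stands within 15 mm of where it was (height (world z) of mount_mid below 0.07 m and x of mount_mid in the frame of bin between -0.062 and 0.062 m and y of mount_mid in the frame of bin between -0.112 and 0.112 m and value of joint flap below 0.06 rad and distance of keeper_mid from where it was at the start of the episode below 0.015 m and linear speed of mount below 0.03 m/s); the robot touches nothing.
It fails at once if the black mount is lifted (over 15 mm above the ledge) (height (world z) of mount_mid above 0.135 m).
It fails at once if the black mount is carried out over the mouth in the fingers, or forced up the flap, instead of being pushed off the ledge (y of mount_mid in the frame of lip below -0.025 m and height (world z) of mount_mid above 0.118 m and contact force between the fingers and mount above 2 N).
It fails at once if the black mount is squeezed or shoved hard (over 15 N) (contact force between the fingers and mount above 15 N).
It fails at once if the green mount is moved (over 15 mm) or lifted (distance of keeper_mid from where it was at the start of the episode above 0.015 m).
It fails at once if another thing on the bench is moved (over 20 mm) (distance of any of washbottle, dish, loupe from where it was at the start of the episode above 0.02 m).
It also fails if it takes over 40 s, if anything falls off the work surface, if the arm or the gripper's body presses on something with over 40 N, if the wrist force passes 120 N, or if a joint passes its speed limit or range.

## Working session

There is one attempt and no reset: what is moved stays moved. The work goes in short steps, Python scripts to look and compute and a tool call to move; the robot and the scene stay as the last step left them, time stands still between calls to the robot, and variables do not carry over. Pictures are saved under pics/ and viewed, at most 10 in all, crops included, and the job is handed in when it is done.

Besides the shell and the picture viewer there is one more tool, called after "Emit:" in YAML: its name, and indented under it one key for each argument. move_arm: Moves the arm, as the interface text tells. Its arguments: {"type":"object","properties":{"targets":{"type":"string"}},"required":["targets"]}

```bash
mkdir -p pics
cat > h.py <<'E'
import numpy as np,cv2
from cell import read_state,cams,order,ctrl
def get(n,f=None):
    d=cams.get_image(n)
    if f: cv2.imwrite('pics/'+f,d['color'][:,:,::-1])
    return d
def cal(d):
    R=cv2.Rodrigues(np.array(d['rvec'],float))[0];t=np.array(d['tvec'],float).ravel()
    f=240/np.tan(np.radians(d['fovy'])/2)
    return R,t,np.array([[f,0,d['cx']],[0,f,d['cy']],[0,0,1]])
def ray(d,u,v,z):
    R,t,K=cal(d);c=-R.T@t;r=R.T@np.linalg.inv(K)@[u,v,1]
    return c+r*(z-c[2])/r[2]
def proj(d,P):
    R,t,K=cal(d);p=K@(R@np.array(P,float)+t);return p[:2]/p[2]
E
python3 - <<'E'
from h import *
import pickle
D={}
for n in('top','side','wrist'):
    D[n]=get(n,n+'0.png');d=D[n];R,t,K=cal(d);print(n,d['fovy'],(-R.T@t).round())
pickle.dump(D,open('d0.pkl','wb'))
s=read_state();print(s['eef_pos'],s['tool_rot'],s['width'],s['clock'],s['force'])
E
```

```text
top 57.29411803036863 [565. -10. 886.]
side 49.938093239576816 [579. 646. 605.]
wrist 67.11295435541442 [161. 634. 372.]
[235.94428322 605.13162029 208.3969996 ] [-3.14013282e+00  1.85674809e-05  2.76981096e+00] 85.28664990164341 0.15 [-0.45191599 -0.32117149  0.14175021]
```

View pics/top0.png

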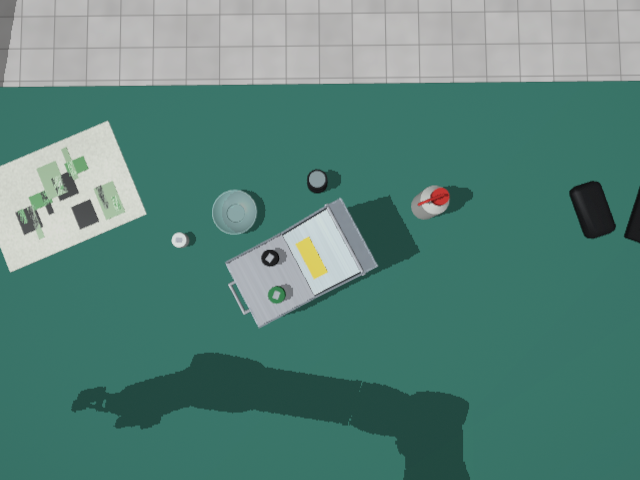

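View pics/side0.png

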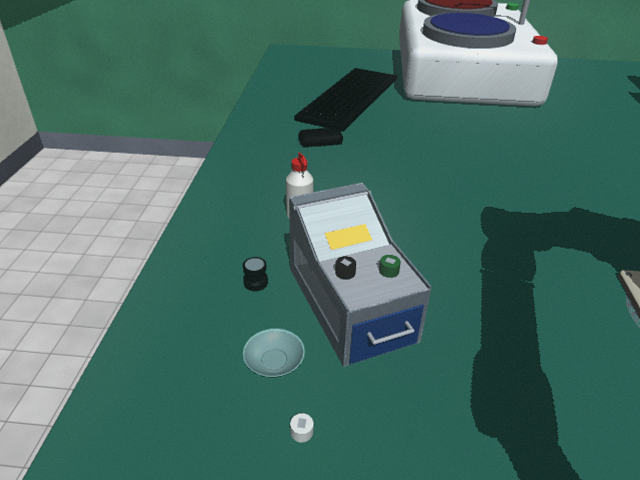

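The top view shows the bin at a slant, with its ledge on the left and the flap (yellow patch) on the right. Candidates for the black mount:
- black cylinder on the ledge, (270,258)
- loupe, (317,180)
- white look-alike, (180,240)
- green keeper, (277,295)
- black patches on the paper at left

I choose (270,258), because it stands on the ledge with a steel section in its top. The side view agrees, with black at (345,267) and green at (390,265).

Run:
```python
from h import *
import pickle
D=pickle.load(open('d0.pkl','rb'));d=D['top']
a=cv2.resize(d['color'][190:335,215:390,::-1],None,fx=4,fy=4,interpolation=cv2.INTER_CUBIC)
cv2.imwrite('pics/c1.png',a)
b=cv2.resize(D['side']['color'][180:370,280:440,::-1],None,fx=3,fy=3,interpolation=cv2.INTER_CUBIC)
cv2.imwrite('pics/c2.png',b)
```

```text
(no output)
```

View pics/c1.png

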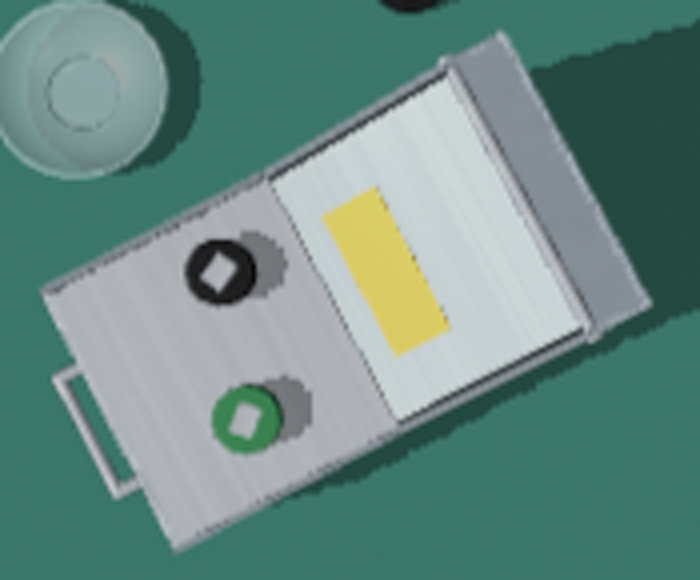

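View pics/c2.png

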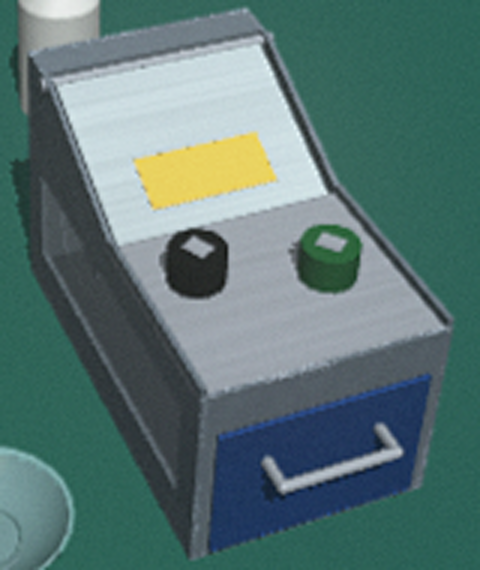

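The crops confirm it. The black mount is at crop (221,271) and the green one at (247,419). The lip runs from (272,180) to (398,422), and the outer ledge corners are (45,291) and (177,549).

```bash
cat >> h.py <<'E'
def tri(obs):
    A=[];
    for d,(u,v) in obs:
        R,t,K=cal(d);P=K@np.c_[R,t];A+=[u*P[2]-P[0],v*P[2]-P[1]]
    X=np.linalg.svd(np.array(A)/np.linalg.norm(A,axis=1)[:,None])[2][-1];return X[:3]/X[3]
E
python3 - <<'E'
from h import *
import pickle
D=pickle.load(open('d0.pkl','rb'));d=D['top'];s=D['side']
T=lambda u,v:((u+.5)/4-.5+215,(v+.5)/4-.5+190)
S=lambda u,v:((u+.5)/3-.5+280,(v+.5)/3-.5+180)
pts=dict(l1=((272,180),(119,245),110),l2=((398,422),(333,193),110),o1=((45,291),(205,393),116),o2=((177,549),(451,324),116),
 c1=((501,34),(248,10),155),c2=((650,302),None,155),blk=((221,271),(196,247),130),grn=((247,419),(331,244),130))
W={}
for k,(a,b,z) in pts.items():
    W[k]=ray(d,*T(*a),z);print(k,W[k].round(1), tri([(d,T(*a)),(s,S(*b))]).round(1) if b and k!='c1' else '')
for k in('blk','grn'): print(k,'side',ray(s,*S(*pts[k][1]),130).round(1))
print([np.linalg.norm(W[a]-W[b]).round(1) for a,b in(('l1','l2'),('o1','o2'),('l1','o1'),('l2','o2'),('c1','c2'))])
L=(W['l1']+W['l2'])/2
for n,v in (('y',(W['o1']+W['o2'])/2-L),('yc',L-(W['c1']+W['c2'])/2),('x',W['l1']-W['l2']),('xo',W['o1']-W['o2'])): print(n,np.degrees(np.arctan2(v[1],v[0])).round(2),np.hypot(*v[:2]))
# yellow patch, etc: blobs
for k in('washbottle','x'):pass
E
```

```text
l1 [627.2  57.  110. ] [626.9  56.8 111.5]
l2 [520.1   2.  110. ] [520.1   1.9 111.8]
o1 [578.8 156.1 116. ] [578.8 156.6 113.6]
o2 [466.3  98.3 116. ] [466.3  98.6 113.8]
c1 [684.1 -43.1 155. ] 
c2 [ 571.5 -103.7  155. ] 
blk [586.5  77.3 130. ] [587.3  77.2 131. ]
grn [523.1  66.3 130. ] [523.4  66.3 130.1]
blk side [588.1  76.1 130. ]
grn side [523.7  66.2 130. ]
[np.float64(120.4), np.float64(126.4), np.float64(110.5), np.float64(110.5), np.float64(127.9)]
y 117.6 110.27657679221836
yc 117.76 116.24472306663587
x 27.19 120.38443590772991
xo 27.21 126.44986991875611
```

Emit:
move_arm:
  targets: "0.6 -2.6 -1.8 0 0 0 0;0.6 -2.6 -1.8 0 0 0 0;0.6 -2.6 -1.8 0 0 0 0;0.6 -2.6 -1.8 0 0 0 0;0.6 -2.6 -1.8 0 0 0 0"

```text
clock: 0.57
eef_pos: [325.0, 473.0, 208.9]
tool_rot: [-3.141, -0.0, 2.77]
force: [-0.0, -0.3, 0.1]
width: 68.5
gripper_force: 0.0
```

Emit:
move_arm:
  targets: "0.6 -2.6 -1.8 0 0 0 0;0.6 -2.6 -1.8 0 0 0 0;0.6 -2.6 -1.8 0 0 0 0;0.6 -2.6 -1.8 0 0 0 0;0.6 -2.6 -1.8 0 0 0 0"

```text
clock: 0.98
eef_pos: [413.5, 342.0, 209.0]
tool_rot: [-3.141, -0.0, 2.77]
force: [0.8, 0.6, 0.4]
width: 68.7
gripper_force: 0.0
```

Emit:
move_arm:
  targets: "0.6 -2.6 -1.8 0 0 0 0;0.6 -2.6 -1.8 0 0 0 0;0.6 -2.6 -1.8 0 0 0 0;0.6 -2.6 -1.8 0 0 0 0;0.6 -2.6 -1.8 0 0 0 0"

```text
clock: 1.4
eef_pos: [501.9, 210.9, 209.0]
tool_rot: [-3.141, -0.0, 2.77]
force: [0.0, 0.2, -0.4]
width: 68.2
gripper_force: 0.0
```

Emit:
move_arm:
  targets: "0.6 -2.6 -1.8 0 0 0 0;0.6 -2.6 -1.8 0 0 0 0;0.6 -2.6 -1.8 0 0 0 0;0.6 -2.6 -1.8 0 0 0 0;0.6 -2.2 -1.8 0 0 0 0"

```text
clock: 1.82
eef_pos: [587.1, 80.8, 208.9]
tool_rot: [-3.141, 0.0, 2.769]
force: [-0.1, 0.2, -0.0]
width: 68.4
gripper_force: 0.0
```

Emit:
move_arm:
  targets: "0.6 0 0 0 0 0 -7;0.6 0 0 0 0 0 -7;0.6 0 0 0 0 0 -7;0.6 0 0 0 0 0 -7;0.6 0 0 0 0 0 -7"

```text
clock: 2.23
eef_pos: [585.8, 82.6, 208.8]
tool_rot: [3.142, -0.001, -2.897]
force: [-0.2, -0.5, 0.3]
width: 68.4
gripper_force: 0.0
```

Emit:
move_arm:
  targets: "0.6 0 0 0 0 0 -7;0.6 0 0 0 0 0 -6.8;0.6 0 0 0 0 0 0;0.6 0 0 0 0 0 0"

```text
clock: 2.57
eef_pos: [585.9, 82.5, 208.8]
tool_rot: [3.141, -0.0, -2.665]
force: [0.2, 0.0, 0.4]
width: 68.6
gripper_force: 0.0
```

Emit:
move_arm:
  targets: "0.6 -0.1 0 2 0 0 0;0.6 0 0 2 0 0 0;0.6 0 0 1.5 0 0 0;0.6 0 0 0 0 0 0;0.6 0 0 0 0 0 0"

```text
clock: 2.98
eef_pos: [586.4, 83.2, 153.6]
tool_rot: [3.141, -0.002, -2.663]
force: [0.2, -0.1, 0.2]
width: 68.1
gripper_force: 0.0
```

Run:
```python
from h import *
s=get('side');w=get('wrist')
cv2.imwrite('pics/s2.png',np.hstack([cv2.resize(s['color'][120:370,250:450],(480,600)),cv2.resize(w['color'],(320,240))]if 0 else [cv2.resize(s['color'][120:370,250:450],(480,600)),cv2.copyMakeBorder(cv2.resize(w['color'],(320,240)),0,360,0,0,0)])[:,:,::-1])
print(read_state()['eef_pos'])
```

```text
[587.70621897  83.46308204 155.03520814]
```

View pics/s2.png

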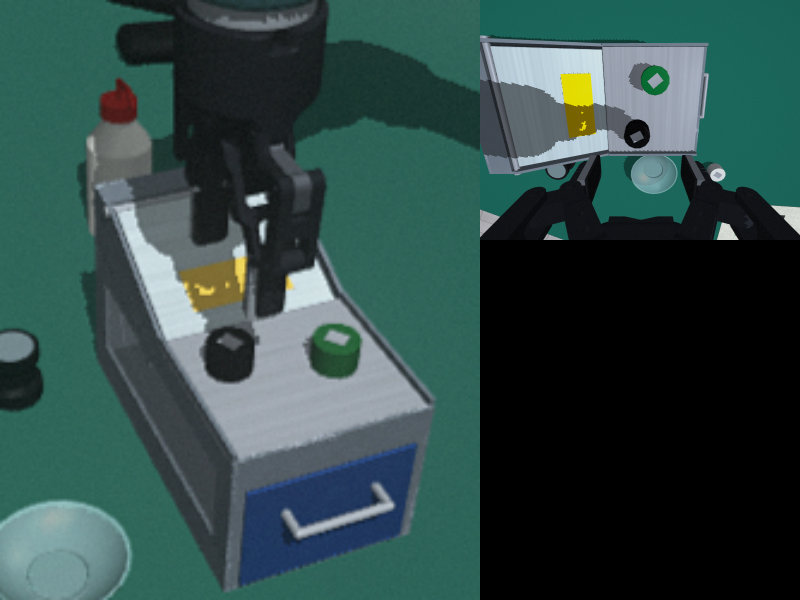

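The fingers straddle the black mount along the bin's y. The rear finger's bottom edge shows at crop (258,315)–(283,310), and the black mount at (230,345). I'll check the tip height against the projection.

Run:
```python
from h import *
import pickle
s=pickle.load(open('d0.pkl','rb'))['side']
st=read_state();p=np.array(st['eef_pos']);a=np.radians(27.4);ex=np.array([np.cos(a),np.sin(a),0]);ey=np.array([-np.sin(a),np.cos(a),0])
L=np.array([573.6,29.5,110]);print('bin',(p-L)@ex,(p-L)@ey,p,st['force'])
for z in(0,4,8,12):
  for sx,dy in((-11,34),(11,34),(11,48),(-11,48)):
    q=proj(s,p+[0,0,z]+sx*ex+dy*ey);print(z,sx,dy,((q-[250,120])*2.4).round())
```

```text
bin 37.35751696964792 41.41757553064873 [587.70621897  83.46308204 155.03520814] [-0.02310053 -0.54601762  0.04449904]
0 -11 34 [273. 347.]
0 11 34 [237. 356.]
0 11 48 [248. 371.]
0 -11 48 [284. 362.]
4 -11 34 [273. 342.]
4 11 34 [238. 350.]
4 11 48 [248. 366.]
4 -11 48 [284. 357.]
8 -11 34 [274. 336.]
8 11 34 [238. 345.]
8 11 48 [249. 360.]
8 -11 48 [285. 351.]
12 -11 34 [274. 331.]
12 11 34 [238. 339.]
12 11 48 [249. 355.]
12 -11 48 [285. 346.]
```

Run:
```python
from h import *
s=get('side');t=get('top');print(read_state()['eef_pos'],read_state()['clock'])
z=lambda d,y,x,f:np.clip(cv2.resize(d['color'][y:y+120,x:x+80],None,fx=5,fy=5,interpolation=cv2.INTER_CUBIC).astype(float)*1.8,0,255).astype('uint8')
cv2.imwrite('pics/z3.png',np.hstack([z(s,170,320,5),z(t,210,230,5)])[:,:,::-1])
```

```text
[587.83583241  83.42794015 155.31419431] 3.1833
```

View pics/z3.png

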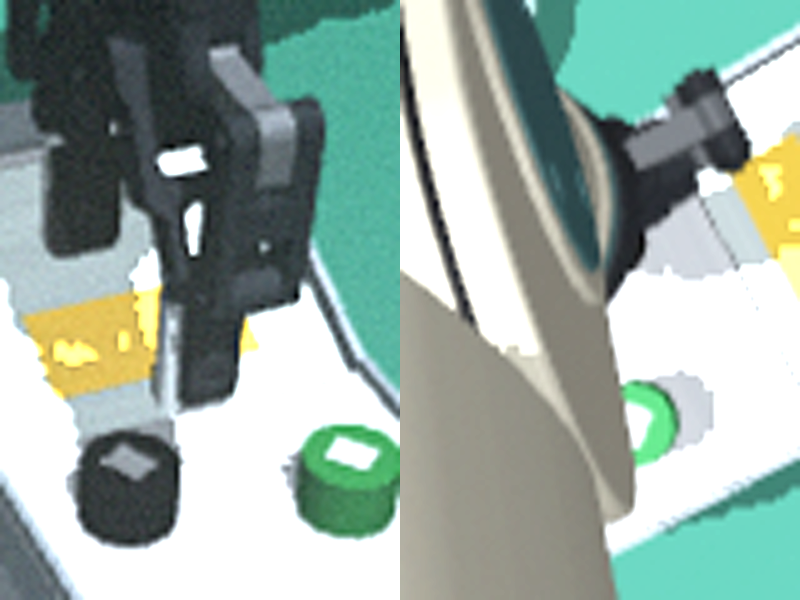

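Run:
```python
from h import *
w=get('wrist','w4.png');s=get('side')
st=read_state();p=np.array(st['eef_pos']);a=np.radians(27.4);ex=np.array([np.cos(a),np.sin(a),0]);ey=np.array([-np.sin(a),np.cos(a),0])
for n,d in(('w',w),('s',s)):
  for z in(0,10,25,40):
    print(n,z,[proj(d,p+[0,0,z]+sx*ex+dy*ey).round().tolist() for sx,dy in((-11,34),(11,34),(-11,-34),(11,-34))])
  print('mounts',proj(d,[586.8,77,130]),proj(d,[523.2,66.3,130]))
cv2.imwrite('pics/w4c.png',cv2.convertScaleAbs(w['color'][200:480,120:520,::-1],alpha=2))
R,t,K=cal(w);print((-R.T@t),p)
```

```text
w 0 [[392.0, 278.0], [390.0, 318.0], [254.0, 278.0], [257.0, 318.0]]
w 10 [[396.0, 287.0], [393.0, 328.0], [250.0, 287.0], [253.0, 328.0]]
w 25 [[403.0, 301.0], [400.0, 346.0], [244.0, 301.0], [247.0, 346.0]]
w 40 [[412.0, 319.0], [407.0, 367.0], [236.0, 319.0], [240.0, 367.0]]
mounts [313.59760567 272.85623818] [351.58401969 161.23635243]
s 0 [[364.0, 265.0], [349.0, 268.0], [343.0, 236.0], [329.0, 239.0]]
s 10 [[364.0, 259.0], [349.0, 263.0], [344.0, 231.0], [329.0, 234.0]]
s 25 [[365.0, 250.0], [350.0, 254.0], [344.0, 222.0], [330.0, 225.0]]
s 40 [[366.0, 241.0], [351.0, 245.0], [345.0, 213.0], [330.0, 217.0]]
mounts [345.88809601 262.48831633] [390.32267568 261.08625443]
[516.13748111  45.31659839 319.22094892] [587.57864913  83.36388661 155.06667005]
```

View pics/w4c.png

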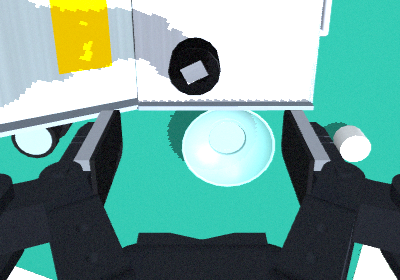

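The wrist crop shows the inner pad-tip corners near full-image (240,310) and (405,310). That puts the tips about 25–30 mm above the TCP, so I'll descend in steps and watch the force.

Emit:
move_arm:
  targets: "0.6 0.15 0 1.5 0 0 0;0.6 0.15 0 1.5 0 0 0;0.6 0 0 0.3 0 0 0;0.6 0 0 0 0 0 0"

```text
clock: 3.62
eef_pos: [583.6, 81.6, 120.6]
tool_rot: [3.141, -0.002, -2.662]
force: [-0.2, 0.4, 0.2]
width: 68.4
gripper_force: 0.0
```

Run:
```python
from h import *
s=get('side');w=get('wrist')
a=np.radians(27.4);ex=np.array([np.cos(a),np.sin(a),0]);ey=np.array([-np.sin(a),np.cos(a),0])
p=np.array(read_state()['eef_pos']);q=p-[573.6,29.5,0];print(p,q@ex,q@ey)
for z in(0,10,20,30):
    print(z,[((proj(s,p+[0,0,z]+sx*ex+dy*ey)-[320,190])*5).round().tolist() for sx,dy in((-11,34),(11,34),(-11,48),(11,48),(11,-34))])
z=cv2.resize(s['color'][190:310,320:400],None,fx=5,fy=5,interpolation=cv2.INTER_CUBIC)
v=cv2.copyMakeBorder(w['color'][200:480,120:520],0,320,0,0,0)
cv2.imwrite('pics/z5.png',cv2.convertScaleAbs(np.hstack([z,v])[:,:,::-1],alpha=2))
```

```text
[584.90104783  81.97259046 121.80504232] 34.181118972155964 41.38523333053846
0 [[220.0, 461.0], [148.0, 480.0], [242.0, 493.0], [170.0, 513.0], [52.0, 334.0]]
10 [[222.0, 434.0], [150.0, 453.0], [245.0, 466.0], [172.0, 486.0], [53.0, 308.0]]
20 [[225.0, 407.0], [152.0, 426.0], [248.0, 439.0], [174.0, 458.0], [55.0, 281.0]]
30 [[228.0, 379.0], [154.0, 398.0], [251.0, 411.0], [176.0, 430.0], [56.0, 254.0]]
```

View pics/z5.png

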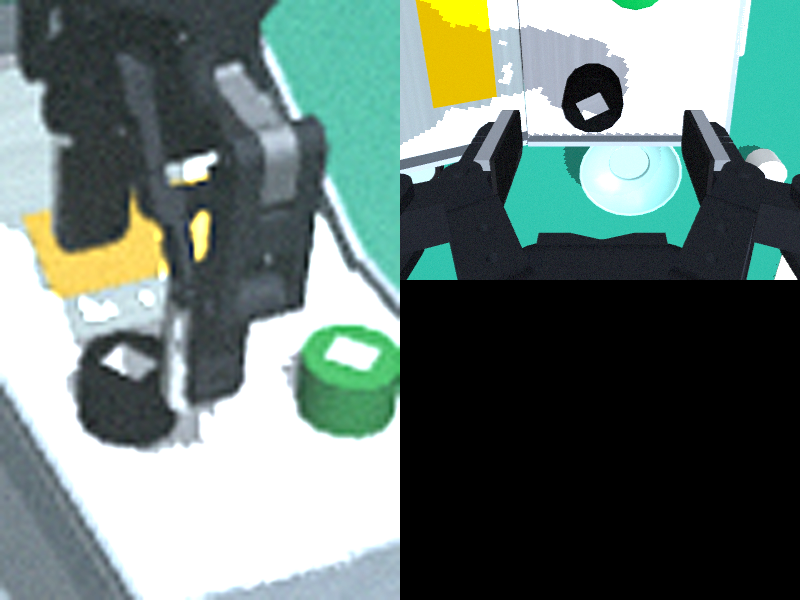

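The front and rear fingertips in the side crop, at (95,250) and (172,412), again give an offset of about 28–30 mm. They now stand near z=150, clear of the mount on both sides. I'll go on down while watching the force.

Emit:
move_arm:
  targets: "0.6 0 0 1 0 0 0;0.6 0 0 1 0 0 0;0.6 0 0 0 0 0 0;0.6 0 0 0 0 0 0"

```text
clock: 4.05
eef_pos: [583.6, 81.7, 100.2]
tool_rot: [3.141, -0.002, -2.662]
force: [-0.8, 0.2, -0.3]
width: 68.3
gripper_force: 0.0
```

Emit:
move_arm:
  targets: "0.6 0 0 0.4 0 0 0;0.6 0 0 0 0 0 0;0.6 0 0 0 0 0 0"

```text
clock: 4.3
eef_pos: [584.3, 81.8, 97.0]
tool_rot: [3.142, -0.0, -2.662]
force: [0.3, 0.4, -0.6]
width: 68.4
gripper_force: 0.0
```

Run:
```python
from h import *
s=get('side');w=get('wrist');st=read_state()
a=np.radians(27.4);ex=np.array([np.cos(a),np.sin(a),0]);ey=np.array([-np.sin(a),np.cos(a),0])
p=np.array(st['eef_pos']);q=p-[573.6,29.5,0];print(p,q@ex,q@ey,st['force'])
z=cv2.resize(s['color'][190:310,320:400],None,fx=5,fy=5,interpolation=cv2.INTER_CUBIC)
v=cv2.copyMakeBorder(w['color'][200:480,120:520],0,320,0,0,0)
cv2.imwrite('pics/z6.png',cv2.convertScaleAbs(np.hstack([z,v])[:,:,::-1],alpha=2))
```

```text
[584.43436639  81.87544821  97.28098955] 33.72208715846988 41.513755642833786 [ 0.21432404  0.00742143 -0.22794319]
```

View pics/z6.png

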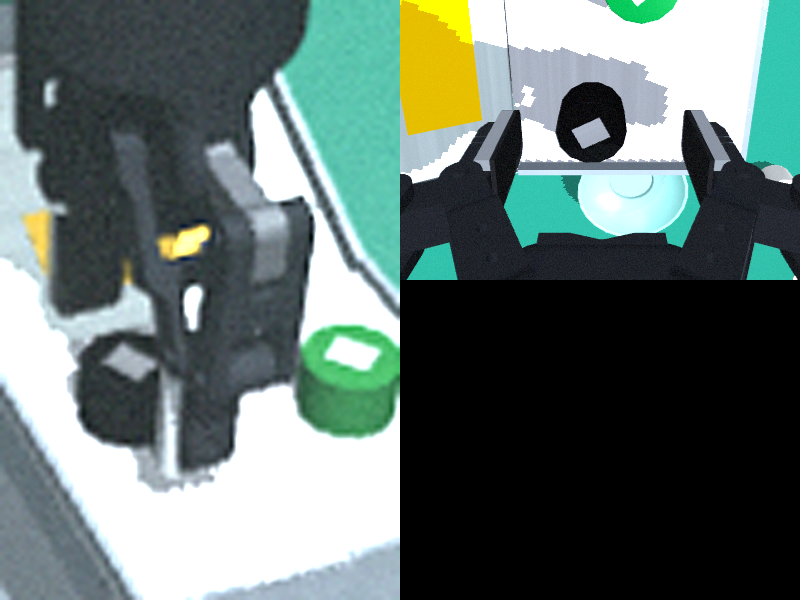

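The fingertips are just above the ledge, with the rear tip at (175,470) and its shadow close by at (175,485), and the mount free between them. I'll lower a little further.

Emit:
move_arm:
  targets: "0.6 0 0 0.3 0 0 0;0.6 0 0 0.2 0 0 0;0.6 0 0 0 0 0 0"

```text
clock: 4.65
eef_pos: [583.9, 81.7, 91.6]
tool_rot: [3.141, -0.001, -2.662]
force: [-0.8, -0.9, 0.2]
width: 68.1
gripper_force: 0.0
```

Emit:
move_arm:
  targets: "0.6 0 0 0.2 0 0 0;0.6 0 0 0.2 0 0 0;0.6 0 0 0 0 0 0"

```text
clock: 4.9
eef_pos: [584.0, 81.8, 87.6]
tool_rot: [3.141, -0.001, -2.662]
force: [-0.4, 0.2, 0.7]
width: 68.4
gripper_force: 0.0
```

Emit:
move_arm:
  targets: "0.6 0 -0.5 0 0 0 0;0.6 0 -0.5 0 0 0 0;0.6 0 -0.5 0 0 0 0;0.6 0 -0.5 0 0 0 0;0.6 0 0 0 0 0 0"

```text
clock: 5.32
eef_pos: [594.3, 62.6, 88.2]
tool_rot: [-3.141, 0.0, -2.664]
force: [-0.3, 0.2, 1.5]
width: 68.5
gripper_force: 0.6
```

Emit:
move_arm:
  targets: "0.6 0 -0.3 0 0 0 0;0.6 0 -0.3 0 0 0 0;0.6 0 -0.3 0 0 0 0;0.6 0 -0.3 0 0 0 0;0.6 0 0 0 0 0 0"

```text
clock: 5.73
eef_pos: [599.4, 53.0, 88.1]
tool_rot: [-3.141, 0.0, -2.662]
force: [-1.0, 1.6, 0.8]
width: 68.5
gripper_force: 0.8
```

Emit:
move_arm:
  targets: "0.6 0 -0.4 0 0 0 0;0.6 0 -0.4 0 0 0 0;0.6 0 -0.4 0 0 0 0;0.6 0 -0.4 0 0 0 0;0.6 0 0 0 0 0 0"

```text
clock: 6.15
eef_pos: [606.9, 38.1, 88.0]
tool_rot: [-3.141, 0.0, -2.663]
force: [-0.2, 1.6, 1.4]
width: 68.3
gripper_force: 1.1
```

Run:
```python
from h import *
s=get('side');w=get('wrist');st=read_state();print(st['eef_pos'],st['force'])
z=cv2.resize(s['color'][190:310,320:400],None,fx=5,fy=5,interpolation=cv2.INTER_CUBIC)
v=cv2.copyMakeBorder(w['color'][200:480,120:520],0,320,0,0,0)
cv2.imwrite('pics/z7.png',cv2.convertScaleAbs(np.hstack([z,v])[:,:,::-1],alpha=2))
```

```text
[606.81233727  38.37274397  88.15227532] [-1.00906883  0.55983646  1.85070152]
```

View pics/z7.png

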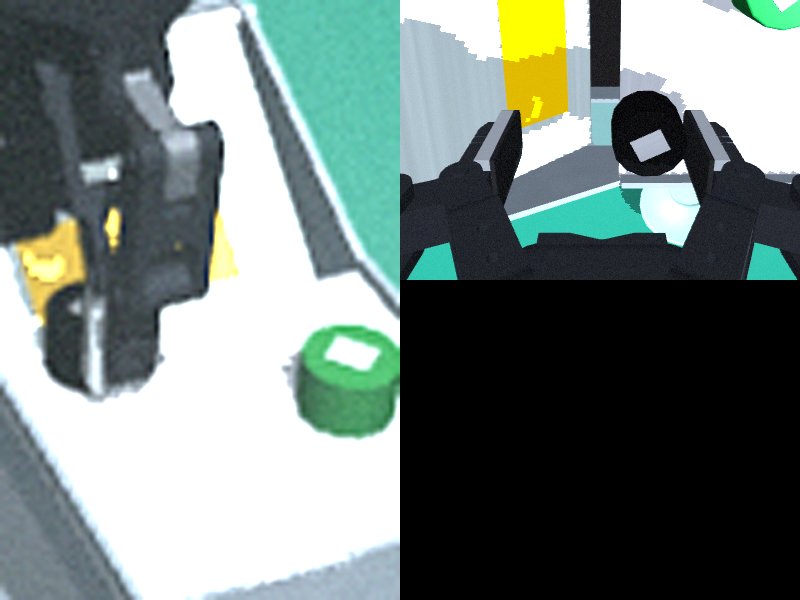

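The last view shows the flap swung open (dark gap, crop x≈590–620), the black mount at the lip against the rear pad (650,130), and the green mount untouched. I'll push it over the edge.

Emit:
move_arm:
  targets: "0.6 0 -0.3 0 0 0 0;0.6 0 -0.3 0 0 0 0;0.6 0 -0.3 0 0 0 0;0.6 0 -0.3 0 0 0 0;0.6 0 -0.3 0 0 0 0"

```text
clock: 6.67
eef_pos: [613.1, 26.3, 87.9]
tool_rot: [3.141, -0.0, -2.661]
force: [-1.4, 4.5, 0.5]
width: 68.2
gripper_force: 1.9
```

```bash
cat > m.py <<'E'
from h import *
w=get('wrist');st=read_state();p=np.array(st['eef_pos'])-[573.6,29.5,0];a=np.radians(27.4)
print('bin xy',p@[np.cos(a),np.sin(a),0],p@[-np.sin(a),np.cos(a),0],st['force'],st['clock'])
i=w['color'][260:420,215:430].astype(int)   # between the fingers
np.set_printoptions(linewidth=250)
g=i.max(2)[::8,::5]
for r in g: print(''.join(' .:-=+*#%@'[min(9,v//20)] for v in r))
t=get('top');h=cv2.cvtColor(t['color'],cv2.COLOR_RGB2HSV)
m=cv2.inRange(h[270:320,255:300],(50,120,40),(75,255,200))
E
python3 m.py
```

```text
bin xy 33.54320284029627 -22.01152388008606 [-1.77876949  3.90310835 -1.0164262 ] 6.7167
++++++++++++++++++++ . .... ... @@@@@@@@@@@
+++++++@++++++++++++.... ... . .@@@@@@@@@@@
++++++++++++++++++++..... . ... @@@@@@@@@@@
++++++++++++++++++++.. ........:+*@@@@@@@@@
++++++*+@+++++++++++--------:    *++@@@@@@@
++++++++@+++++++++++******         .++@@@@@
+++++++@@++++@*+++@@++++:            ++@@@@
+==- :+@*++@@@@@@@@@++++             - .===
===.  ++@@@@@@@@@@@@++++              . .==
==.   @@@@@@@@@@@@++++++        ++       .=
=     @@@@@@@@@++++++=--    +++++++       =
.    .@@@@@@@%--=-------    +++++++-   .   
.    .@@@@*-------------:    +++-          
     @@@+-----------------           @+    
.   -@----------------------       @@+@    
.   ---------------------------=--------   
.  -----------------------+%%%--*#%%%%%%   
.  ------------------=%%%++++----%%@@@@%% .
..---------------%%%++++++++++---%@@@@@@#..
...---------%%%*+++++++++++++++--@%%@@@@@..
```

Emit:
move_arm:
  targets: "0.6 0 -0.3 0 0 0 0;0.6 0 -0.2 0 0 0 0;0.6 0 -0.2 0 0 0 0;0.6 0 0 0 0 0 0;0.6 0 0 0 0 0 0"

```text
clock: 7.18
eef_pos: [615.9, 20.5, 87.8]
tool_rot: [3.14, -0.001, -2.661]
force: [-3.5, 4.4, -0.4]
width: 68.6
gripper_force: 2.5
```

```bash
python3 m.py
```

```text
bin xy 33.425693216220765 -27.470661869099576 [-3.43485725  5.42613196  0.00644095] 7.2333
++++++*+++++++++++. .  +***   .....@@@@@@@@
++++++%+++++++++++....       ......@@@@@@@@
++++++++++++++++++......   . ..... @@@@@@@@
+++++++++++++++++@................:@@@@@@@@
+++++++@++++++@@@@=======-=---====-*@@@@@@@
+++++++@*+++@@@@@@########*##*####-***@@@@@
++++++@@+++@@@@@@@****************=***@@@@@
+++= :++++@@@@@@@@****************+*** .+++
+++.. +@@@@@@@@@+*********************  .++
++.   @@@@@@@@+*******************+***   .+
+.    @@@@@@@***********+++*******@@@@    =
.     @@@@+=============--========@@@@ .  .
.    .@@@=====-=====---=-=-=---===@@@@     
     @@-===============-=-=-=--==-@@@@*   .
.   -========-==--=======--=-=-==-@*@*@    
.   ====-==--=--=====-===============-==   
.  --=-=-====-==-===-=====---=%%%-*%%%%%   
.  ===--=--=-====----===-%%%***----%@@@@% .
..=======-=-=====-=-%%%#********--%@@@@@@..
...---------=--*%%%**************--@@@@@@..
```

The mount has dropped, and the gap shows only the bin's inside with the flap still held. I'll hold briefly, then retreat the way I came and rise.

Emit:
move_arm:
  targets: "0.6 0 0 0 0 0 0;0.6 0 0 0 0 0 0;0.6 0 0 0 0 0 0;0.6 0 0 0 0 0 0;0.6 0 0 0 0 0 0"

```text
clock: 7.7
eef_pos: [615.9, 20.6, 87.8]
tool_rot: [3.14, -0.001, -2.661]
force: [-2.8, 5.3, -0.1]
width: 68.4
gripper_force: 2.5
```

Emit:
move_arm:
  targets: "0.6 0 1.5 0 0 0 0;0.6 0 1.5 0 0 0 0;0.6 0 1.5 0 0 0 0;0.6 0 1.5 0 0 0 0;0.6 0 1 0 0 0 0"

```text
clock: 8.12
eef_pos: [582.9, 84.5, 88.1]
tool_rot: [3.141, -0.0, -2.659]
force: [0.4, -0.2, 0.1]
width: 68.3
gripper_force: 0.0
```

Emit:
move_arm:
  targets: "0.6 0 0 -2 0 0 0;0.6 0 0 -3 0 0 0;0.6 0 0 -3 0 0 0;0.6 0 0 -3 0 0 0;0.6 0 0 0 0 0 0"

```text
clock: 8.53
eef_pos: [587.8, 83.4, 204.0]
tool_rot: [-3.138, 0.01, -2.661]
force: [1.0, -0.4, -0.7]
width: 68.3
gripper_force: 0.0
```

Run:
```python
from h import *
import pickle
D=pickle.load(open('d0.pkl','rb'));s0=D['side'];s=get('side');st=read_state();print(st['eef_pos'],st['force'],st['clock'])
for d in(s0,s):
    h=cv2.cvtColor(d['color'],cv2.COLOR_RGB2HSV)[245:285,370:415]
    m=cv2.inRange(h,(45,100,30),(75,255,140));print('green',m.sum()//255,cv2.moments(m)['m10']/cv2.moments(m)['m00'],cv2.moments(m)['m01']/cv2.moments(m)['m00'])
    h=cv2.cvtColor(d['color'],cv2.COLOR_RGB2HSV)[200:260,310:390];m=cv2.inRange(h,(20,100,60),(33,255,255));print('yellow',m.sum()//255,cv2.boundingRect(m))
w=get('wrist')
for a in range(0,400,14): print(''.join(' .:-=+*#%@'[min(9,v//26)] for v in w['color'][a,::8].max(1)))
```

```text
[586.30100904  82.95792426 201.34400096] [-0.52308468 -0.26068782 -0.75028596] 8.5833
green 289 20.290657439446367 21.173010380622838
yellow 715 (15, 24, 47, 26)
green 295 20.10169491525424 21.189830508474575
yellow 717 (15, 24, 47, 26)
---------------------------=--=-=----=-------=--==---=--------------------------
----------------------==---==--===----=----=-====-----=-------------------------
------------------=--=-=--------==========----=-========--=-=-=-----------------
---------------------===--===--===-=---=====-====-==-=====-==--==---------------
----------------=--====-==============--===============-=---===--==---=---------
------------=--==--=-===============-=================-=-=--=-=---=-=---=-------
-----::::::::::::::=:=========-==============-==========-=====-=--=-=-=-=-------
----+++++-#:.::::::.::--=+*******+++++++++++++++++++++==========-====--==-=--=--
::::++++++*+%%%%%%%%%%%%%%%%%%%%%#*#****##*####**####*=================-=-------
:::::+++++:#%%%%%%%%%%%%%%%%%%%%%*******##*####**#####=======--=======-==---=---
-::::+++++-#%%%%%%%%%%%%%%%%%%%%%******==:====####*##
[... 785 characters left out ...]
::::+*++++++++++++++++++====================-=-====-
----====-=++++-#%:::::+++.============::+++++=+=================-=======---====-
----=----======*====++++  ===========::+*****++=======::==============-=======--
-=--=-=--=-========= +++:=.--  ======:=******++++== :- :%*%==-===============---
------===--=-=====-=-====.--   =======:*******+====  --.:#=-==-===-=-=====-=----
------==--=============- --    =========*****+*====   --  ===========-=--=----=-
---------==-=-======== . -=   ==========-==========    =   .==-===-==-=---==----
*----==--=-=-    ===   . .    ======================         %#+:   .==------=--
***###---==. ..              =================-==-==               .   %%%%%%%%%
```

The green mount is unmoved, the flap's yellow patch is back exactly where it was (shut), the ledge spot is empty, and the arm is clear.

```bash
python3 -c "
from cell import order;print(order.finish_job())"
```

```text
the job is handed in; nothing more can be done
None
```

The black mount was pushed off the ledge into the bin with the flap held open, the flap then shut by itself, the green mount did not move, and the job is handed in (no verdict was returned).

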